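Clip a nylon antenna spreader into the drilling jig

TASK

Clamp the shorter of the two flat white nylon spreader strips in the aluminium spring-clip jig so that it is ready for drilling: lift the clip by its ball knob until it stands about 45 degrees open, where it stays, slide the strip lengthwise along the jig's bed, beneath the hinge pin, until its far end is at or near the back stop, then bring the clip back down so that it presses on the strip. Leave the longer strip where it lies.

Things in the scene. Friction and masses are not known exactly. Their poses are not given: they have to be found in the camera images.
- jig: Jig fixed on the board. Origin: centre of underside; x along the bed to the back stop, open front at -x, z up. Bed 160 (x) x 90 mm, top z = 12, no side walls. Stop face x = 70, top z = 24. Hinge pin (7 mm thick) along y at x = 50, z = 34, on two posts (x 41 to 59, inner faces y = +-29, tops z = 44): the strip passes between them under the pin. Strip against the stop: centre x = 5, y = 0, z = 12.
- clip (a joint): Clip angle q, rad: 0 down and empty, 0.08 on a strip, 1.1 fully open; starts at 0 to 0.3. Nose 60 mm in front of the pin (at q = 0), 22 mm ball knob near the nose, centre in jig frame x = 50 - 57cos q + 20sin q, y = 0, z = 34 + 57sin q + 20cos q mm; it may slip some mm as it tilts in a grip. Sprung shut on a stiff hinge: stays where left; about 4 N at the knob lifts it, 2 N lowers it.
- spreader: The shorter flat strip, to be clamped: white nylon, 130 (x) x 32 (y) x 8 (z) mm, about 45 g, a small dark hole near each end, both ends alike. Loose on the maple workboard, whose top is 12 mm above the table. Origin at the centre of its underside; x along its length, z up.
- long_spreader: The longer flat strip, to be left alone: same white nylon, 200 (x) x 32 (y) x 8 (z) mm, loose on the workboard. Origin at the centre of its underside, x along its length. A white nylon disc, 60 mm across, lies near the strips too.
There are look-alikes about, which are no part of the job. Leave any brown or purple look-alike of the spreader alone.

How it is judged:
On the way, in this order (a step that is already met when the one before it is completed fails the run):
1. the clip is lifted open while the shorter strip is still away from the jig (value of joint clip above 0.5 rad and horizontal distance between spreader and jig above 0.09 m), for 0.2 s.
2. the shorter strip lies on the bed beneath the hinge pin, its far end near the back stop, with the clip still open (value of joint clip above 0.5 rad and x of spreader in the frame of jig between -0.015 and 0.01 m and y of spreader in the frame of jig between -0.016 and 0.016 m and z of spreader in the frame of jig between 0.007 and 0.024 m and angle between the x axis of spreader and the x axis of jig, either way round below 0.21 rad), for 0.2 s.
At the end, for the whole second after the job is handed in: The shorter strip lies at rest flat on the jig's bed beneath the hinge pin, lengthwise within 12 degrees, its centre between jig x = -15 and 10 mm (far end at most 20 mm from the back stop) and within 16 mm of the bed's centre line, and the clip is down on it (clip angle 0.04 to 0.125 rad) (value of joint clip between 0.04 and 0.125 rad and x of spreader in the frame of jig between -0.015 and 0.01 m and y of spreader in the frame of jig between -0.016 and 0.016 m and z of spreader in the frame of jig between 0.007 and 0.024 m and angle between the x axis of spreader and the x axis of jig, either way round below 0.21 rad and linear speed of spreader below 0.02 m/s); the robot touches nothing.
It fails at once if the longer strip is moved by more than 30 mm (distance of long_spreader from where it was at the start of the episode above 0.03 m).
It also fails if it takes over 59 s, if anything falls off the work surface, if the arm or the gripper's body presses on something with over 40 N, if the wrist force passes 120 N, or if a joint passes its speed limit or range.

ROBOT

A 7-joint arm with a two-finger parallel gripper is mounted at the origin on the work surface. World frame = base frame: x ahead of the robot, y to its left, z up, the work surface at z = 0. Lengths are in m, angles in rad, forces in N, time in s.
With the tool pointing down it reaches from about 0.4 to 0.85 m from the base axis. Payload 10.4 kg.
Tool frame: the origin (TCP) lies at the very end of the fingers, on their centre line; the grasp point (between the pads) lies 19 mm behind it; y points along the fingers, z is the direction in which the jaws open and shut, and the axes are right-handed (so a half turn about y gives the same grasp; the last joint's range is limited). The gripper opens to 85 mm and grips with 20 to 120 N. Pads are 22 mm wide; open, the fingers measure 114 mm over their backs; the gripper's body (76 mm by 85 mm) begins 54 mm behind the grasp point. The pads swing forward as they close: fully open they stand 13 mm farther back than shut.
Start: joints at [1.126, 0.332, -0.065, 1.46, 0.022, 1.35, -0.088], TCP at [0.256, -0.57, 0.231] pointing down, gripper open.
Joint ranges: [-2.6, 2.6], [-0.5, 2.12], [-1.47, 1.34], [0.16, 2.42], [-1.27, 4.41], [0.06, 2.06], [-2.6, 2.6]. Speed limits (rad/s): [2.22, 2.22, 2.79, 2.79, 3.14, 3.14, 3.14].

INTERFACE

Orientations are given as a unit quaternion [x, y, z, w].
In Python, from workcell import manip gives the robot as it stands.
- The arm moves only by the tool arm_command, never from a script. Its argument "commands" is a list that holds one entry, the list of rows, each a list of 6 numbers: the shift along the world's x, y, z in cm, then the turn, a rotation vector about the world's x, y, z in degrees. A call has 1 to 20 rows; each row is the pose to reach, as a shift and turn from the pose commanded when the call began; what a row does not reach only later rows make up. A row lasts 1/10 s, in which the tool goes at most 50 mm and 8.59 degrees, less where a joint would pass 70% of its speed; a pose out of reach is approached as far as the arm can. A call with a gripper value outside its range is refused whole. "claw" is the finger opening in cm, from 0 to 8.54, set as the call begins (left out, the last holds). The fingers move at their own pace and stop on an object; "newtons" is the grip in N (left out, the last holds). Time passes only in rows, so rows that repeat a pose let the fingers close. It gives the time, the measured TCP pose, the force and the opening at its end, in the units of the state.
- manip.get_obs(): the state, without advancing time (a new reading comes with each control period).
- manip.camera(name): name is "side" or "top"; returns a dict with "pixels" (384x512x3 uint8, blue, green, red), "depth" (384x512 float32, m along the optical axis (not along the pixel's ray), 0 where there is no reading), "K" (3x3 intrinsics, pixels), "k1" (the pictures are not rectified: a ray, as slopes to the right and down, at radius r is drawn at 1 + k1 r^2 times it, then the intrinsics apply), "rvec" (rotation vector, rad) and "tvec" (3), from world to camera coordinates, as OpenCV has them. Camera axes: x right, y down, z forward; pixel columns grow to the right and rows downward; lengths in m; the calibration is good to about 2 mm. A picture is of the moment at which its call begins.
- manip.hand_in(): hands the job in, once; it reports no verdict.
Trained networks look in the newest picture that a camera, given by its name, has taken for a name from the list of things; names that differ only in an ending like _2 or _b are one class to them, and where a whole thing is asked for, a point or a joint stands for the part that bears it (a point fixed in the world has none). Each returns a list of dicts, best first, with "p" (0 to 1); they miss things now and then, are a little off and sometimes report something else, mostly with a low value. They report only what shows in the picture. A call takes as long as a camera call. They do not tell look-alikes from the thing itself.
- manip.masks_of(camera, thing): "mask" (384x512 bool, what is visible of it) and "bbox" ([left, top, right, bottom] in pixels, round what is visible of it).
The state is a dict: "clock": time; "joint_pos": joint angles; "joint_velocities": joint speeds; "tau": joint torques, N m; "position": TCP position; "ee_rot": TCP orientation; "ft_force": force on the tool from outside, world axes, zero at the start; "torque": the same for the moment, N m; "grip_width": opening from 0.0 (shut) to 1.0 (fully open).
Only numpy, scipy, OpenCV 4.12 (cv2) and the standard library are available. Lean on these libraries where they do the work, as an engineer would, in place of code of your own. Each camera call takes 0.05 s, during which the arm holds its last target.

## Working session

There is one attempt and no reset: what is moved stays moved. The work goes in short steps, Python scripts to look and compute and a tool call to move; the robot and the scene stay as the last step left them, time stands still between calls to the robot, and variables do not carry over. Pictures are saved under pics/ and viewed, and the job is handed in when it is done.

Besides the shell and the picture viewer there is one more tool, called after ">>>" as name([rows], argument=value, ...), one row to a line, values as JSON. arm_command: Moves the arm, as the interface text tells. Its arguments: {"type":"object","properties":{"commands":{"type":"array"},"claw":{"type":"number"},"newtons":{"type":"number"}},"required":["commands"]}

```bash
mkdir -p pics
cat > h.py <<'E'
from workcell import manip
import numpy as np, cv2
def cap(n,tag):
    c=manip.camera(n); cv2.imwrite(f'pics/{tag}.png',c['pixels']); np.savez(f'{n}.npz',**c); return c
def world(c,u,v,z=None):
    # pixel -> world using depth or plane z
    K=np.array(c['K']);xd=(u-K[0,2])/K[0,0];yd=(v-K[1,2])/K[1,1]
    k=float(c['k1']);x,y=xd,yd
    for _ in range(30):
        s=1+k*(x*x+y*y);x,y=xd/s,yd/s
    R=cv2.Rodrigues(np.array(c['rvec'],float))[0];t=np.array(c['tvec'],float).ravel()
    d=R.T@np.array([x,y,1.]);o=-R.T@t
    if z is None: s=float(c['depth'][int(round(v)),int(round(u))])
    else: s=(z-o[2])/d[2]
    return o+s*d
def cloud(c):
    K=np.array(c['K']);vv,uu=np.mgrid[0:384,0:512].astype(float)
    xd=(uu-K[0,2])/K[0,0];yd=(vv-K[1,2])/K[1,1];k=float(c['k1']);x,y=xd.copy(),yd.copy()
    for _ in range(30):
        s=1+k*(x*x+y*y);x,y=xd/s,yd/s
    R=cv2.Rodrigues(np.array(c['rvec'],float))[0];t=np.array(c['tvec'],float).ravel()
    P=np.stack([x,y,np.ones_like(x)],-1)*c['depth'][...,None]
    return (P-t)@R
E
python3 - <<'E'
from h import *
print(manip.get_obs())
for n in('top','side'):
    c=cap(n,n+'0'); print(n,c['K'],c['k1'],c['rvec'],c['tvec'])
    for th in('jig','clip','spreader','long_spreader'):
        for m in manip.masks_of(n,th): print(th,round(m['p'],2),m['bbox'],m['mask'].sum())
E
```

```text
{'clock': 0.0, 'joint_pos': array([ 1.12637779,  0.33285057, -0.06471955,  1.46097087,  0.02159015,
        1.34992136, -0.08850347]), 'joint_velocities': array([-0.00114687,  0.0008    , -0.00039232, -0.00017102,  0.00028897,
       -0.00060799,  0.0002479 ]), 'tau': array([-4.99262333e-04, -6.25463533e+01,  4.89635125e-02, -3.91604733e+01,
        1.63373176e-02,  9.87318519e-03,  5.68073324e-05]), 'position': array([ 0.25573259, -0.56985096,  0.23051518]), 'ee_rot': array([-0.14817041,  0.69193387, -0.69093661,  0.14791768]), 'ft_force': array([0.7332129 , 0.04621301, 0.04674144]), 'torque': array([-0.01912686,  0.01531321, -0.01431809]), 'grip_width': 0.9982748376651063}
top [[383.32364462   0.         255.10082038]
 [  0.         383.32364462 190.22630934]
 [  0.           0.           1.        ]] -0.029609381341779612 [ 2.15356076 -2.06459341  0.21836403] [-0.27489558  0.47130248  1.39469481]
jig 0.88 [145.8, 125.8, 166.7, 174.7] 975
spreader 0.83 [253.7, 244.2, 279.3, 276.1] 243
spreader 0.81 [359.6, 211.5, 390.9, 224.9] 244
spreader 0.77 [281.6, 174.0, 291.9, 209.4] 312
long_spreader 0.83 [246.9, 161.3, 258.3, 212.0] 445
side [[436.85342276   0.         249.31170602]
 [  0.         436.85342276 196.30346079]
 [  0.           0.           1.        ]] -0.0233882148912642 [ 0.55732679 -2.55838334  1.36284296] [0.31980229 0.31785971 1.08611045]
jig 0.8 [96.4, 255.2, 165.8, 300.7] 1662
jig 0.22 [235.9, 193.1, 278.4, 205.2] 214
clip 0.55 [115.5, 260.8, 139.5, 278.2] 191
spreader 0.81 [236.1, 193.1, 277.5, 206.5] 249
spreader 0.53 [306.2, 152.7, 316.1, 168.0] 131
long_spreader 0.67 [209.1, 203.0, 269.9, 224.2] 448
```

Run:
```python
from h import *
t=cv2.imread('pics/top0.png');s=cv2.imread('pics/side0.png')
cv2.imwrite('pics/t1.png',cv2.resize(t[100:300,130:400],(800,592),interpolation=cv2.INTER_CUBIC))
cv2.imwrite('pics/s1.png',cv2.resize(s[130:320,80:335],(800,596),interpolation=cv2.INTER_CUBIC))
cv2.imwrite('pics/t0.png',t)
```

```text
(no output)
```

View pics/t1.png

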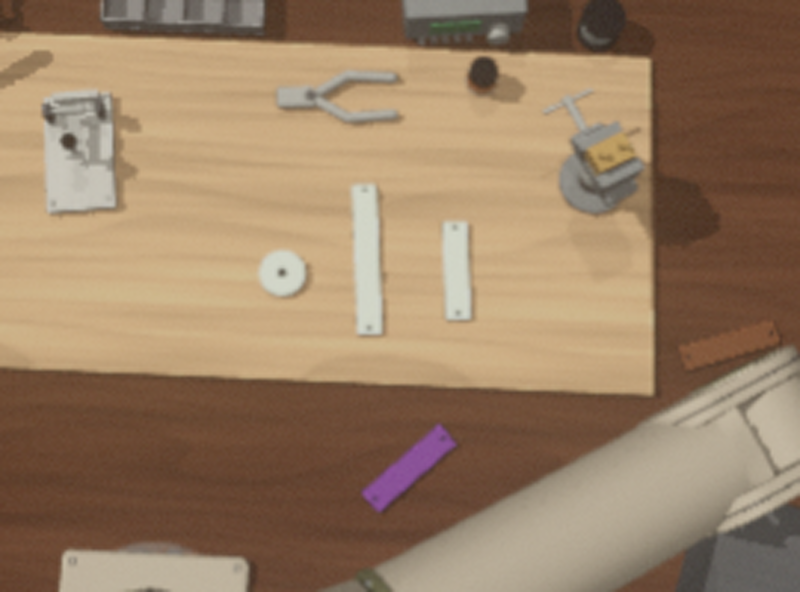

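View pics/s1.png

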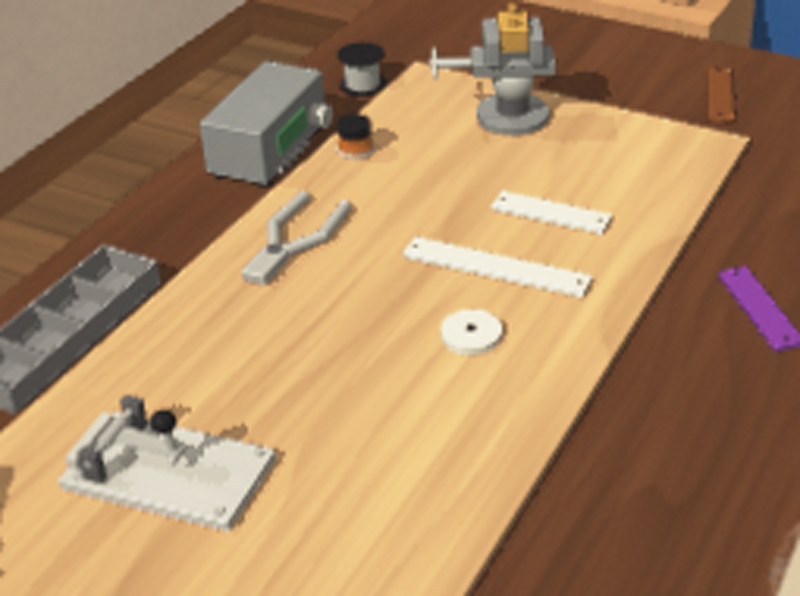

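View pics/t0.png

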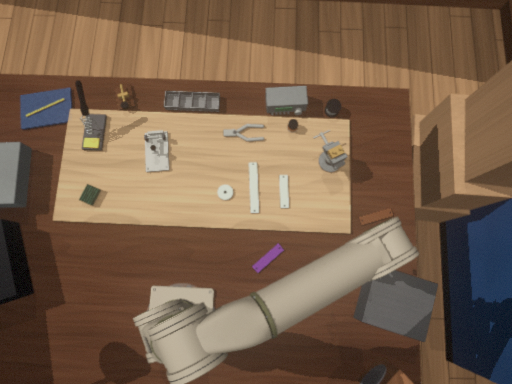

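The candidates in the top picture are the white strips at (285,191) and (253,187), purple at (267,258) and brown at (376,217). The white strip at (285,191) is the shorter of the two white ones, about 35 px against 51 px, so it fits the description. I'll measure the poses and confirm it in an enlarged crop.

Run:
```python
from h import *
for n in('top','side'):
    c=dict(np.load(n+'.npz'));P=cloud(c)
    manip.camera(n) if False else None
    img=c['pixels'].astype(int)
    hsv=cv2.cvtColor(c['pixels'],cv2.COLOR_BGR2HSV)
    w=((hsv[...,1]<40)&(hsv[...,2]>190)).astype(np.uint8)
    nn,lab,st,ce=cv2.connectedComponentsWithStats(w)
    for i in range(1,nn):
        if 120<st[i,4]<1500:
            m=lab==i
            zs=np.median(P[m][:,2])
            vs,us=np.nonzero(m)
            zz=0.020
            Q=np.array([world(c,u,v,zz)[:2] for u,v in zip(us,vs)])
            r=cv2.minAreaRect((Q*1000).astype(np.float32))
            print(n,st[i],'z',zs.round(4),'mean',Q.mean(0).round(4),'rect',np.round(r[0],1),np.round(r[1],1),round(r[2],1))
t=cv2.imread('pics/top0.png')
cv2.imwrite('pics/jig.png',cv2.resize(t[120:182,138:178],(387,600),interpolation=cv2.INTER_CUBIC))
cv2.imwrite('pics/str.png',cv2.resize(t[155:220,240:300],(554,600),interpolation=cv2.INTER_CUBIC))
s=cv2.imread('pics/side0.png')
cv2.imwrite('pics/jigs.png',cv2.resize(s[245:310,85:175],(800,578),interpolation=cv2.INTER_CUBIC))
```

```text
top [145 142  23  29 330] z 0.0245 mean [0.5929 0.1464] rect [613.9 142.1] [117.4  83. ] 9.3
top [249 162  10  51 397] z 0.0203 mean [ 0.501  -0.2471] rect [ 502.5 -247.3] [198.1  31.7] 4.5
top [279 175  10  33 263] z 0.0204 mean [ 0.4902 -0.3638] rect [ 490.9 -364.1] [126.3  31.8] 3.7
top [217 185  16  15 166] z 0.0222 mean [ 0.4782 -0.1378] rect [ 478.9 -137.2] [55.6 54.6] 47.5
side [237 191  37  14 208] z 0.0198 mean [ 0.4906 -0.3596] rect [ 490.9 -358.7] [128.2  37.8] 3.5
side [209 206  59  19 375] z 0.0197 mean [ 0.5019 -0.2432] rect [ 502.9 -241.9] [197.3  37.3] 4.4
side [221 229  19  13 178] z 0.0214 mean [ 0.4794 -0.1368] rect [ 478.1 -137.5] [55.3 58.2] 27.4
side [  99  267   68   31 1008] z 0.0239 mean [0.6153 0.1478] rect [633.7 142.6] [158.4  93.9] 7.5
```

View pics/jig.png

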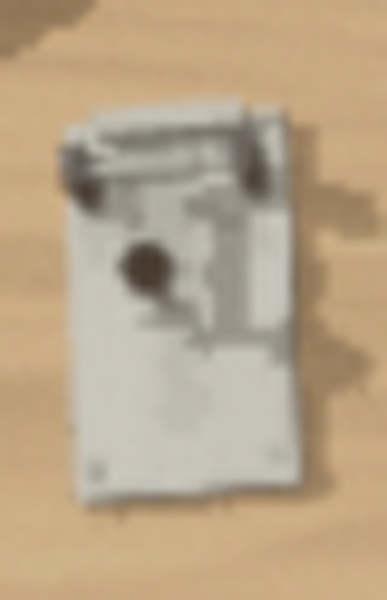

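View pics/str.png

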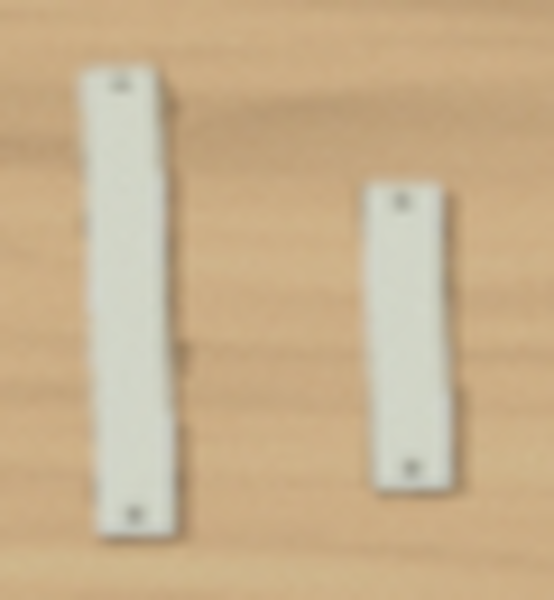

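View pics/jigs.png

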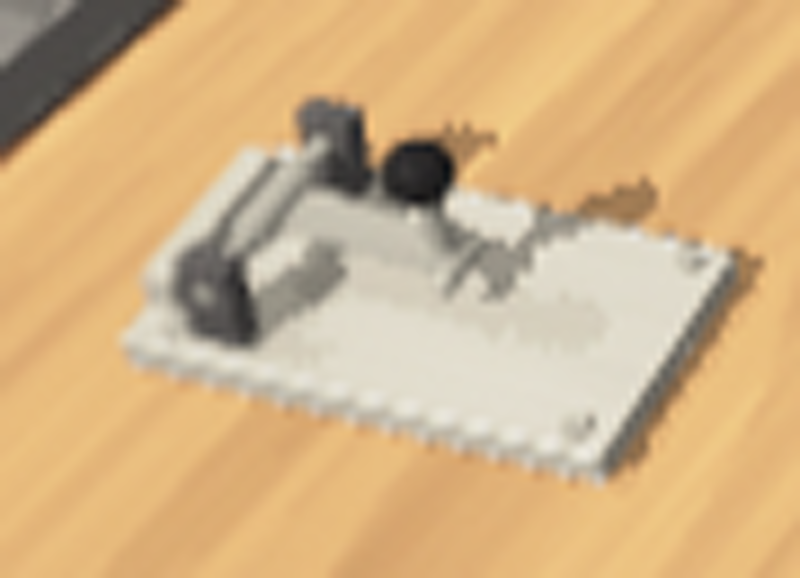

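Run:
```python
from h import *
s=9.675
c=dict(np.load('top.npz'))
for X,Y in[(78,500),(300,483),(288,108),(66,125)]:
    print('corner',world(c,(X+.5)/s-.5+138,(Y+.5)/s-.5+120,.024).round(4))
cs=dict(np.load('side.npz'));s2=800/90
for X,Y,z in[(738,255,.024),(605,465,.024),(128,340,.024)]:
    print('side corner',world(cs,(X+.5)/s2-.5+85,(Y+.5)/s2-.5+245,z).round(4))
for n,cc in(('top',c),('side',cs)):
    P=cloud(cc)
    m=(P[...,2]>.019)&(P[...,2]<.029)&(abs(P[...,0]-.63)<.12)&(abs(P[...,1]-.145)<.08)
    Q=P[m];r=cv2.minAreaRect((Q[:,:2]*1000).astype(np.float32));print(n,m.sum(),r,np.median(Q[:,2]))
    # knob dark
    m=(cc['pixels'].max(-1)<90)&(P[...,2]>.045)&(abs(P[...,0]-.63)<.12)&(abs(P[...,1]-.145)<.08)
    nn,lab,st,ce=cv2.connectedComponentsWithStats(m.astype(np.uint8))
    for i in range(1,nn):
        if st[i,4]>3: print(n,st[i],ce[i].round(1),P[lab==i].mean(0).round(4),P[lab==i].max(0).round(4))
```

```text
corner [0.5453 0.1737 0.024 ]
corner [0.5561 0.0849 0.024 ]
corner [0.7149 0.1043 0.024 ]
corner [0.7038 0.1951 0.024 ]
side corner [0.5567 0.088  0.024 ]
side corner [0.5441 0.1773 0.024 ]
side corner [0.7025 0.196  0.024 ]
top 654 ((631.2132568359375, 148.39154052734375), (151.79615783691406, 234.10995483398438), 89.36526489257812) 0.023943974697011663
top [151 146   4   4  13] [152.8 147.5] [0.624  0.1377 0.0832] [0.6303 0.1444 0.0891]
side 1173 ((630.8512573242188, 143.24510192871094), (164.17578125, 93.35101318359375), 5.9820027351379395) 0.023686098737462507
side [123 258   3   5  10] [124.3 259.9] [0.6764 0.1155 0.0495] [0.6783 0.1196 0.0555]
side [128 261   8   7  49] [131.6 264.1] [0.6244 0.1454 0.0796] [0.6368 0.1552 0.0856]
side [110 274   3   6  10] [110.6 276.7] [0.6679 0.184  0.0502] [0.6693 0.1877 0.0566]
```

The crop confirms the choice. The strip at (285,191) measures about 128x32 mm with a hole at each end, and its neighbour at (253,187) is 198 mm long. The clip is nearly down, with its knob at top (153,147). Next I work out the first move.

```bash
cat >> h.py <<'E'
from scipy.spatial.transform import Rotation as Ro
YAW=np.radians(7.0);JO=np.array([.630,.1405,.012])
RJ=Ro.from_euler('z',YAW).as_matrix()
def J(x,y,z): return JO+RJ@np.array([x,y,z])/1000
def toJ(p): return (RJ.T@(np.asarray(p)-JO)*1000).round(1)
def knob(q): return J(50-57*np.cos(q)+20*np.sin(q),0,34+57*np.sin(q)+20*np.cos(q))
def st():
    o=manip.get_obs();R=Ro.from_quat(o['ee_rot']).as_matrix()
    print('t',round(o['clock'],2),'tcp',o['position'].round(4),'J',toJ(o['position']),'F',o['ft_force'].round(2),'g',round(o['grip_width']*85.4,1))
    return o,R
def turn(R,yaw):
    # rotvec (deg) from R to tool straight down with jaw axis z at world yaw+-90
    best=None
    for sg in(1,-1):
        z=sg*np.array([-np.sin(yaw),np.cos(yaw),0]);y=np.array([0,0,-1.]);x=np.cross(y,z)
        rv=Ro.from_matrix(np.c_[x,y,z]@R.T).as_rotvec(degrees=True)
        if best is None or np.linalg.norm(rv)<np.linalg.norm(best): best=rv
    return best
E
python3 - <<'E'
from h import *
o,R=st();print(R.round(3))
c=dict(np.load('top.npz'));cs=dict(np.load('side.npz'))
for q in(0,.1,.15,.2,.25,.3):print(q,knob(q).round(4),'top',world(c,152.6,147.3,knob(q)[2]).round(4)[:2],'side',world(cs,(418+.5)/(800/90)-.5+85,(172.5)/(800/90)-.5+245,knob(q)[2])[:2].round(4))
print('turn jig',turn(R,YAW).round(2),'strip',turn(R,np.radians(3.8)).round(2))
k=knob(.2);print('shift',((k-o['position'])*100).round(2))
E
```

```text
t 0.5 tcp [ 0.2559 -0.5703  0.2313] J [-458.  -659.9  219.3] F [-0.41 -0.1  -0.4 ] g 85.5
[[-0.912  0.     0.409]
 [-0.409 -0.    -0.912]
 [ 0.    -1.     0.   ]]
0 [0.6231 0.1396 0.066 ] top [0.6301 0.1438] side [0.6355 0.1337]
0.1 [0.6253 0.1399 0.0716] top [0.6283 0.1421] side [0.631  0.1383]
0.15 [0.6267 0.1401 0.0743] top [0.6275 0.1413] side [0.6289 0.1405]
0.2 [0.6281 0.1403 0.0769] top [0.6266 0.1406] side [0.6268 0.1427]
0.25 [0.6297 0.1405 0.0795] top [0.6258 0.1398] side [0.6248 0.1448]
0.3 [0.6314 0.1407 0.082 ] top [0.625  0.1391] side [0.6229 0.1468]
turn jig [ 1.000e-02  0.000e+00 -1.717e+01] strip [ 1.000e-02  0.000e+00 -2.037e+01]
shift [ 37.23  71.05 -15.44]
```

>>> arm_command([
  [[5,9,0,0,0,-4],[9,18,0,0,0,-8],[14,27,0,0,0,-12],[18,35,0,0,0,-17.2],[23,44,0,0,0,-17.2],[28,53,0,0,0,-17.2],[32,62,-2,0,0,-17.2],[37.1,71.1,-5,0,0,-17.2],[37.1,71.1,-5,0,0,-17.2],[37.1,71.1,-5,0,0,-17.2],[37.1,71.1,-5,0,0,-17.2],[37.1,71.1,-5,0,0,-17.2],[37.1,71.1,-5,0,0,-17.2],[37.1,71.1,-5,0,0,-17.2],[37.1,71.1,-5,0,0,-17.2],[37.1,71.1,-5,0,0,-17.2],[37.1,71.1,-5,0,0,-17.2],[37.1,71.1,-5,0,0,-17.2]],
], claw=5, newtons=40)

```text
clock: 2.3
position: [0.6267, 0.1427, 0.1806]
ee_rot: [-0.044, 0.706, -0.705, 0.044]
ft_force: [1.2, -0.7, 0.5]
grip_width: 0.586
```

Run:
```python
from h import *
c=cap('side','s2');o,R=st();print(turn(R,YAW).round(2))
cv2.imwrite('pics/s2c.png',cv2.resize(c['pixels'][190:320,70:240],(785,600),interpolation=cv2.INTER_CUBIC))
k=knob(.17);k[:2]=(.627,.1408);print(((k-[0,0,.012]-o['position'])*100).round(2))
```

```text
t 2.35 tcp [0.6268 0.1407 0.181 ] J [ -3.2   0.6 169. ] F [-0.38  0.02 -0.37] g 49.9
[ 0.02 -0.04  0.  ]
[ 2.000e-02  1.000e-02 -1.176e+01]
```

View pics/s2c.png

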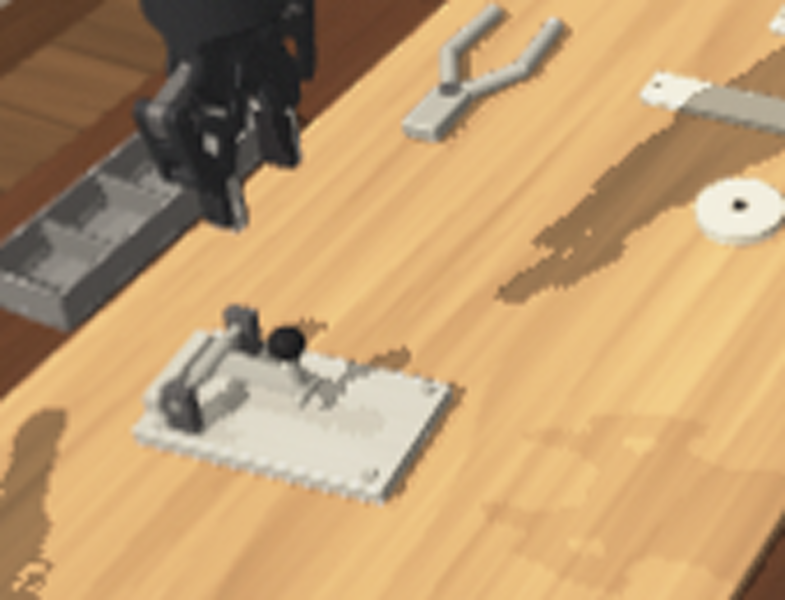

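The gripper is above the jig at crop (210,190), and the knob is at (287,343). I descend and close.

>>> arm_command([
  [[0,0,-4,0,0,0],[0,0,-8,0,0,0],[0,0,-10,0,0,0],[0,0,-11,0,0,0],[0,0,-11.8,0,0,0],[0,0,-11.8,0,0,0],[0,0,-11.8,0,0,0]],
])

```text
clock: 3.05
position: [0.6276, 0.1406, 0.0646]
ee_rot: [-0.042, 0.706, -0.706, 0.043]
ft_force: [0.8, 0.3, 0.2]
grip_width: 0.589
```

>>> arm_command([
  [[0,0,0,0,0,0],[0,0,0,0,0,0],[0,0,0,0,0,0],[0,0,0,0,0,0],[0,0,0,0,0,0],[0,0,0,0,0,0],[0,0,0,0,0,0],[0,0,0,0,0,0]],
], claw=1.5, newtons=40)

```text
clock: 3.85
position: [0.6267, 0.1416, 0.0634]
ee_rot: [-0.043, 0.706, -0.705, 0.043]
ft_force: [-2.1, 4.8, 2.3]
grip_width: 0.226
```

Run:
```python
from h import *
c=cap('side','s3');o,R=st()
cv2.imwrite('pics/s3c.png',cv2.resize(c['pixels'][190:320,70:240],(785,600),interpolation=cv2.INTER_CUBIC))
k0=knob(.17)
for q in(.3,.45,.6,.75,.85):print(q,((knob(q)-k0)*100).round(2))
```

```text
t 3.9 tcp [0.6267 0.1416 0.0634] J [-3.2  1.5 51.4] F [-1.29  5.01  2.6 ] g 19.3
0.3 [0.42 0.05 0.66]
0.45 [1.01 0.12 1.34]
0.6 [1.69 0.21 1.93]
0.75 [2.45 0.3  2.41]
0.85 [3.   0.37 2.67]
```

View pics/s3c.png

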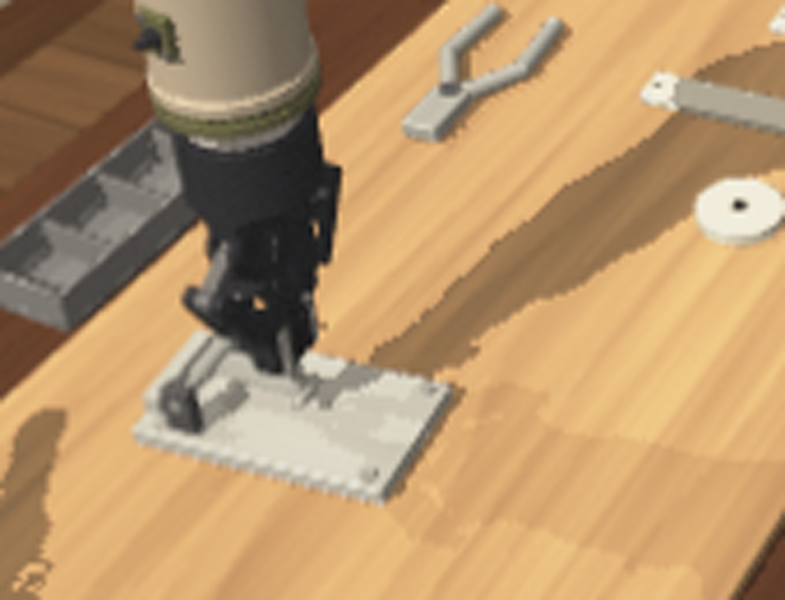

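>>> arm_command([
  [[0.2,0,0.35,0,0,0],[0.4,0.05,0.65,0,0,0],[0.7,0.1,1.0,0,0,0],[1.0,0.1,1.35,0,0,0],[1.35,0.15,1.65,0,0,0],[1.7,0.2,1.95,0,0,0],[2.05,0.25,2.2,0,0,0],[2.45,0.3,2.4,0,0,0],[2.7,0.35,2.55,0,0,0],[3.0,0.4,2.7,0,0,0],[3.0,0.4,2.7,0,0,0],[3.0,0.4,2.7,0,0,0]],
])

```text
clock: 5.1
position: [0.6565, 0.1454, 0.0879]
ee_rot: [-0.044, 0.706, -0.705, 0.043]
ft_force: [7.0, 6.9, -15.9]
grip_width: 0.217
```

Run:
```python
from h import *
c=cap('side','s4');o,R=st()
cv2.imwrite('pics/s4c.png',cv2.resize(c['pixels'][190:320,70:240],(785,600),interpolation=cv2.INTER_CUBIC))
```

```text
t 5.15 tcp [0.6565 0.1454 0.0878] J [26.9  1.6 75.8] F [  7.42   6.99 -15.68] g 18.3
```

View pics/s4c.png

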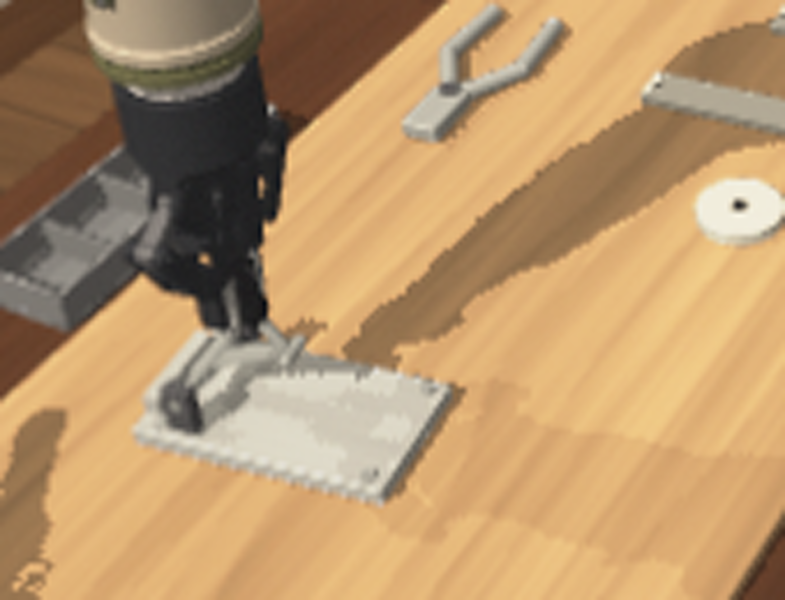

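>>> arm_command([
  [[0,0,0,0,0,0],[0,0,0,0,0,0],[0,0,0,0,0,0],[0,0,0,0,0,0],[0,0,0,0,0,0],[0,0,3,0,0,0],[0,0,7,0,0,0],[0,0,11,0,0,0],[0,0,11,0,0,0]],
], claw=5)

```text
clock: 6.05
position: [0.6593, 0.1458, 0.2071]
ee_rot: [-0.04, 0.706, -0.705, 0.046]
ft_force: [0.4, 1.1, 0.0]
grip_width: 0.583
```

Run:
```python
from h import *
c=cap('side','s5');o,R=st();P=cloud(c)
cv2.imwrite('pics/s5c.png',cv2.resize(c['pixels'][190:320,70:240],(785,600),interpolation=cv2.INTER_CUBIC))
m=(c['pixels'].max(-1)<90)&(P[...,2]>.06)&(P[...,2]<.13)&(abs(P[...,0]-.63)<.08)&(abs(P[...,1]-.145)<.05)
nn,lab,s_,ce=cv2.connectedComponentsWithStats(m.astype(np.uint8))
for i in range(1,nn):
    if s_[i,4]>8: print(s_[i],ce[i].round(1),P[lab==i].mean(0).round(4),P[lab==i].max(0).round(4),toJ(P[lab==i].mean(0)))
for q in(.5,.6,.7,.8,.9):print(q,toJ(knob(q)))
print(turn(R,np.radians(3.8)).round(2))
```

```text
t 6.1 tcp [0.6583 0.1453 0.2039] J [ 28.7   1.3 191.9] F [ 0.06 -0.14 -1.53] g 50.0
[120 253   8   8  50] [123.6 256.6] [0.6437 0.1485 0.1008] [0.6523 0.156  0.109 ] [14.6  6.2 88.8]
0.5 [ 9.6  0.  78.9]
0.6 [14.2  0.  82.7]
0.7 [19.3  0.  86. ]
0.8 [24.6 -0.  88.8]
0.9 [30.2 -0.  91.1]
[-0.05  0.33 -3.16]
```

View pics/s5c.png

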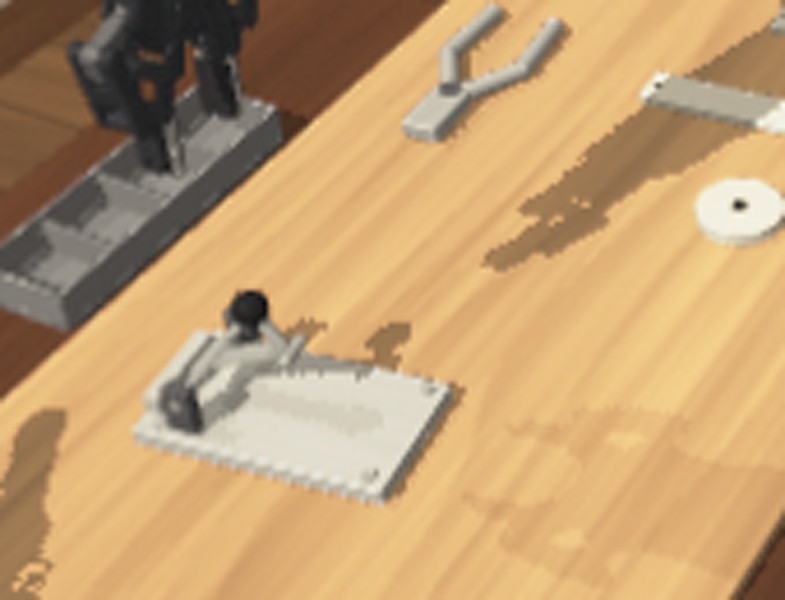

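The clip is standing open: the knob is at crop (248,308) and q comes out at about 0.67. Next I go to the short strip.

>>> arm_command([
  [[-2,-5,0,0,0,0],[-4,-10,0,0,0,-1],[-6,-15,0,0,0,-2],[-8,-20,0,0,0,-3.2],[-10,-25,0,0,0,-3.2],[-12,-30,0,0,0,-3.2],[-14,-35,-1,0,0,-3.2],[-16,-40,-2,0,0,-3.2],[-19,-45,-4,0,0,-3.2],[-21.8,-51,-6,0,0,-3.2],[-21.8,-51,-8,0,0,-3.2],[-21.8,-51,-10,0,0,-3.2],[-21.8,-51,-10,0,0,-3.2],[-21.8,-51,-10,0,0,-3.2],[-21.8,-51,-10,0,0,-3.2]],
])

```text
clock: 7.6
position: [0.4404, -0.364, 0.1014]
ee_rot: [0.023, -0.707, 0.707, -0.025]
ft_force: [-0.1, 0.8, 0.6]
grip_width: 0.587
```

Run:
```python
from h import *
c=cap('side','s6');o,R=st()
cv2.imwrite('pics/s6c.png',cv2.resize(c['pixels'][140:260,190:350],(800,600),interpolation=cv2.INTER_CUBIC))
print(turn(R,np.radians(3.8)).round(2), ((np.array([.4391,-.365,.014])-o['position'])*100).round(2))
```

```text
t 7.65 tcp [ 0.4406 -0.3641  0.1017] J [-249.5 -477.8   89.7] F [-0.01  0.2   0.26] g 50.3
[ 0.05  0.11 -0.11] [-0.15 -0.09 -8.77]
```

View pics/s6c.png

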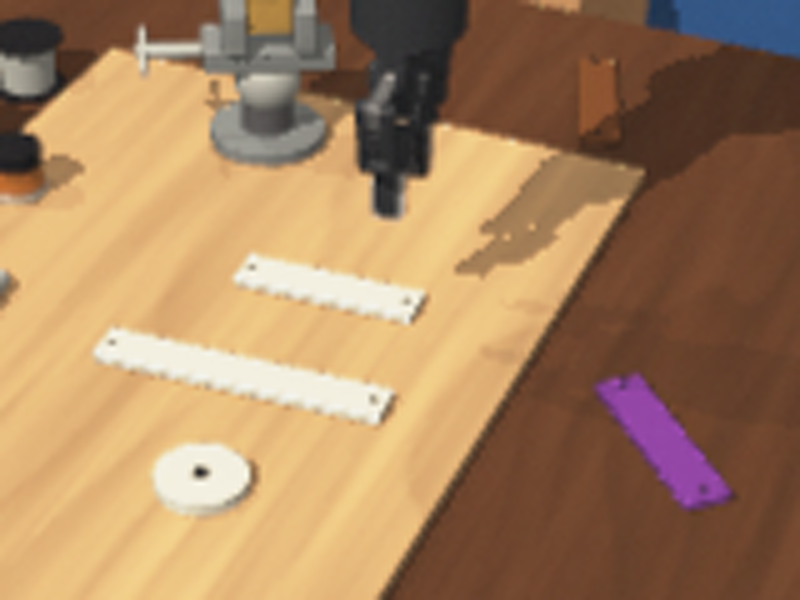

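The gripper is over the near end of the short strip, whose near hole is at crop (407,300). I descend and grip.

>>> arm_command([
  [[-0.1,-0.1,-4,0,0,0],[-0.1,-0.1,-7,0,0,0],[-0.1,-0.1,-8,0,0,0],[-0.1,-0.1,-8.7,0,0,0],[-0.1,-0.1,-8.8,0,0,0],[-0.1,-0.1,-8.8,0,0,0]],
])

```text
clock: 8.25
position: [0.4388, -0.3667, 0.0137]
ee_rot: [0.023, -0.706, 0.707, -0.024]
ft_force: [-0.5, 0.1, 0.3]
grip_width: 0.582
```

>>> arm_command([
  [[0,0,0,0,0,0],[0,0,0,0,0,0],[0,0,0,0,0,0],[0,0,0,0,0,0],[0,0,0,0,0,0],[0,0,0,0,0,0]],
], claw=2.5, newtons=60)

```text
clock: 8.85
position: [0.4387, -0.3669, 0.0139]
ee_rot: [0.023, -0.706, 0.707, -0.024]
ft_force: [-1.0, 1.1, 6.8]
grip_width: 0.35
```

Run:
```python
from h import *
c=cap('side','s7');o,R=st()
cv2.imwrite('pics/s7c.png',cv2.resize(c['pixels'][140:260,190:350],(800,600),interpolation=cv2.INTER_CUBIC))
```

```text
t 8.9 tcp [ 0.4387 -0.3669  0.0139] J [-251.7 -480.3    1.9] F [-0.43  1.19  7.15] g 29.5
```

View pics/s7c.png

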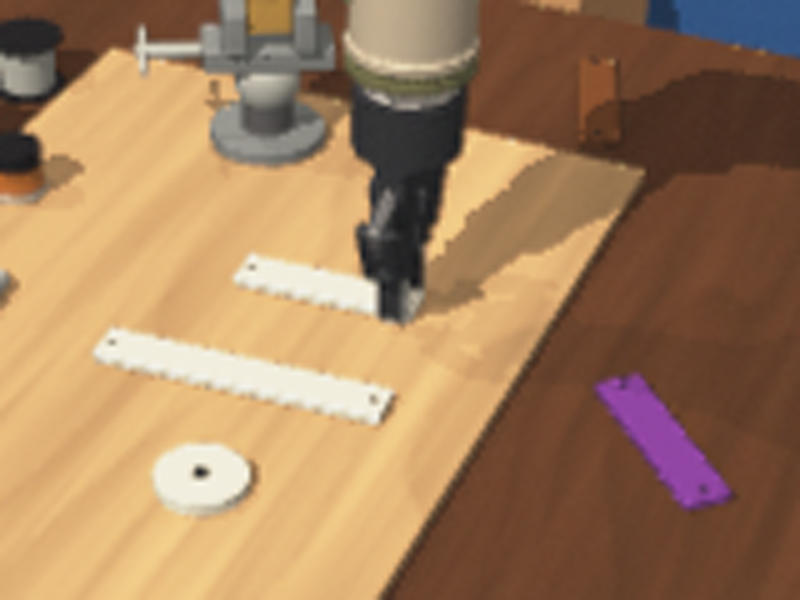

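The fingers straddle the near end and read 29.5 mm. The 22 mm knob also read about 2.7 mm low, so this fits a 32 mm strip. I lift and check.

>>> arm_command([
  [[0,0,0.5,0,0,0],[0,0,2,0,0,0],[0,0,4,0,0,0],[0,0,7,0,0,0],[0,0,10,0,0,0],[0,0,11,0,0,0],[0,0,11,0,0,0]],
])

```text
clock: 9.6
position: [0.4388, -0.3669, 0.1247]
ee_rot: [0.022, -0.706, 0.708, -0.024]
ft_force: [-0.2, -0.1, -0.9]
grip_width: 0.349
```

Run:
```python
from h import *
c=cap('side','s8');o,R=st();P=cloud(c)
ct=cap('top','t8')
cv2.imwrite('pics/s8c.png',cv2.resize(c['pixels'][110:260,170:370],(800,600),interpolation=cv2.INTER_CUBIC))
for n,cc in(('side',c),('top',ct)):
    P=cloud(cc);hsv=cv2.cvtColor(cc['pixels'],cv2.COLOR_BGR2HSV)
    m=(hsv[...,1]<50)&(hsv[...,2]>150)&(P[...,2]>.06)&(P[...,2]<.16)&(abs(P[...,0]-.5)<.12)&(abs(P[...,1]+.36)<.05)
    Q=P[m]; print(n,m.sum())
    if m.sum()>20:
        r=cv2.minAreaRect((Q[:,:2]*1000).astype(np.float32));print(r)
        A=np.c_[Q[:,0],Q[:,1],np.ones(len(Q))];print(np.linalg.lstsq(A,Q[:,2],rcond=None)[0].round(3),Q.min(0).round(3),Q.max(0).round(3))
print(turn(R,YAW).round(2))
```

```text
t 9.65 tcp [ 0.438  -0.3664  0.1228] J [-252.4 -479.7  110.8] F [-0.26  0.78 -1.35] g 29.6
side 198
((492.0442810058594, -362.32281494140625), (127.85002899169922, 42.189334869384766), 1.7467195987701416)
[-0.026  0.005  0.145] [ 0.428 -0.383  0.123] [ 0.556 -0.34   0.149]
top 0
[0.05 0.05 3.24]
```

View pics/s8c.png

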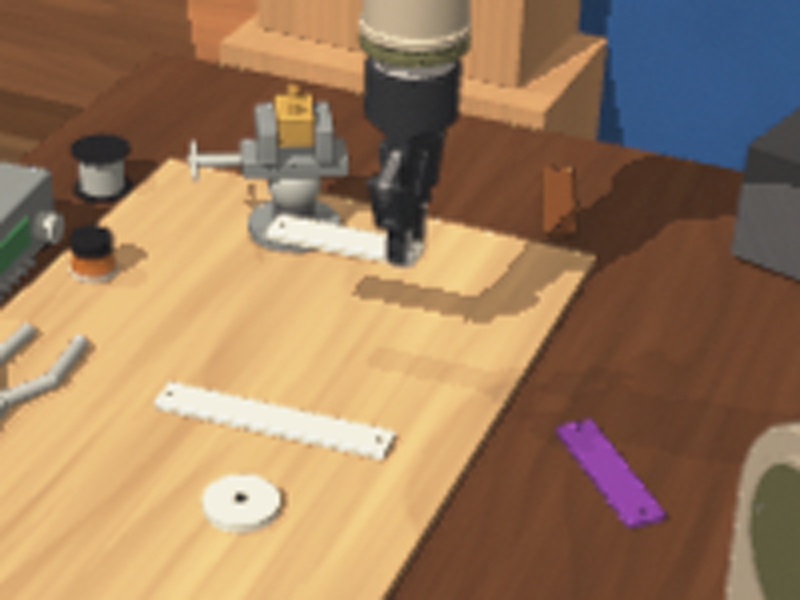

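The strip is held level (about 1.5° of slope), with its centre 54 mm ahead of the TCP. I carry it to the front of the jig.

>>> arm_command([
  [[0,4,0,0,0,0.5],[1,8,0,0,0,1],[1,12,0,0,0,1.5],[2,16,0,0,0,2],[2,20,0,0,0,2.5],[3,24,0,0,0,3.2],[3,28,0,0,0,3.2],[4,32,0,0,0,3.2],[4,36,0,0,0,3.2],[4.5,40,0,0,0,3.2],[5,44,0,0,0,3.2],[5.2,47,-1,0,0,3.2],[5.2,49.1,-3,0,0,3.2],[5.2,49.1,-5,0,0,3.2],[5.2,49.1,-6.5,0,0,3.2],[5.2,49.1,-6.5,0,0,3.2],[5.2,49.1,-6.5,0,0,3.2],[5.2,49.1,-6.5,0,0,3.2]],
])

```text
clock: 11.5
position: [0.4905, 0.1244, 0.0581]
ee_rot: [0.042, -0.706, 0.706, -0.043]
ft_force: [0.6, 0.3, -0.5]
grip_width: 0.348
```

Run:
```python
from h import *
c=cap('side','s9');o,R=st()
cv2.imwrite('pics/s9c.png',cv2.resize(c['pixels'][170:320,70:270],(800,600),interpolation=cv2.INTER_CUBIC))
print(turn(R,YAW).round(2))
for n,cc in(('side',c),):
    P=cloud(cc);hsv=cv2.cvtColor(cc['pixels'],cv2.COLOR_BGR2HSV)
    m=(hsv[...,1]<50)&(hsv[...,2]>150)&(P[...,2]>.045)&(P[...,2]<.1)&(abs(P[...,0]-.54)<.09)&(abs(P[...,1]-.13)<.05)
    Q=P[m];print(m.sum());r=cv2.minAreaRect((Q[:,:2]*1000).astype(np.float32));print(r,toJ([r[0][0]/1000,r[0][1]/1000,.05]))
    A=np.c_[Q[:,0],Q[:,1],np.ones(len(Q))];print(np.linalg.lstsq(A,Q[:,2],rcond=None)[0].round(3),Q.min(0).round(3),Q.max(0).round(3),np.median(Q[:,2]))
p=o['position']
for x,z in((-140,17),(-53,17)): print(((J(x,1,z)-p)*100).round(2))
```

```text
t 11.55 tcp [0.4905 0.1245 0.0582] J [-140.4    1.1   46.2] F [0.39 0.4  0.07] g 29.7
[0.   0.08 0.08]
347
((554.6593627929688, 132.9254150390625), (151.3760528564453, 36.1925163269043), 5.596004962921143) [-75.7   1.7  38. ]
[ 0.025 -0.064  0.058] [0.48  0.108 0.054] [0.629 0.155 0.079] 0.06326849573856978
[ 0.04 -0.   -2.92]
[ 8.67  1.06 -2.92]
```

View pics/s9c.png

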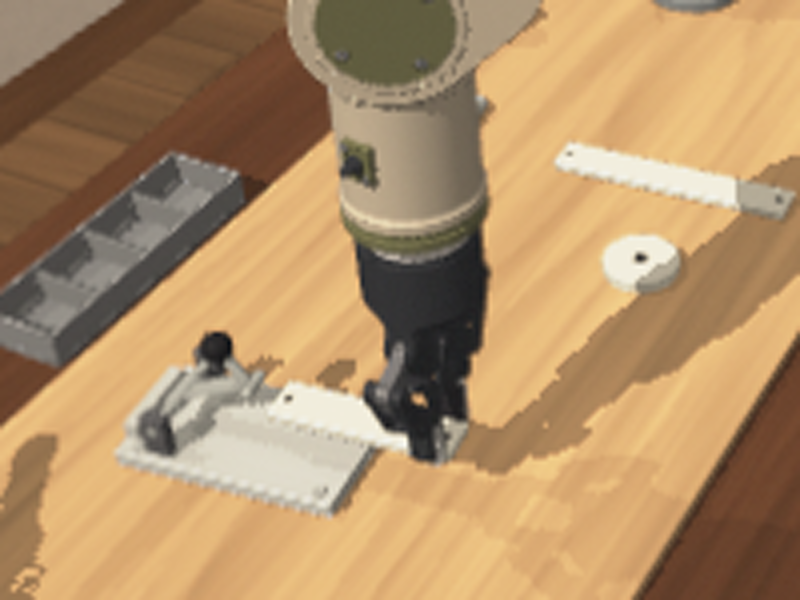

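The strip is over the front of the bed, with its far hole at crop (288,398). I lower it to about 4 mm above the bed and slide it in.

>>> arm_command([
  [[0,0,-1,0,0,0],[0,0,-2,0,0,0],[0,0,-2.8,0,0,0],[0,0,-2.8,0,0,0],[1,0.1,-2.8,0,0,0],[2,0.25,-2.8,0,0,0],[3,0.35,-2.8,0,0,0],[4,0.5,-2.8,0,0,0],[4.5,0.55,-2.8,0,0,0],[5,0.6,-2.8,0,0,0],[5,0.6,-2.8,0,0,0]],
])

```text
clock: 12.65
position: [0.5404, 0.1309, 0.0293]
ee_rot: [-0.043, 0.706, -0.706, 0.043]
ft_force: [-0.1, -0.2, -0.3]
grip_width: 0.347
```

Run:
```python
from h import *
c=cap('side','s10');o,R=st()
cv2.imwrite('pics/s10c.png',cv2.resize(c['pixels'][210:320,80:230],(800,587),interpolation=cv2.INTER_CUBIC))
```

```text
t 12.7 tcp [0.5399 0.1308 0.0292] J [-90.6   1.4  17.2] F [-0.53  0.65 -0.43] g 29.4
```

View pics/s10c.png

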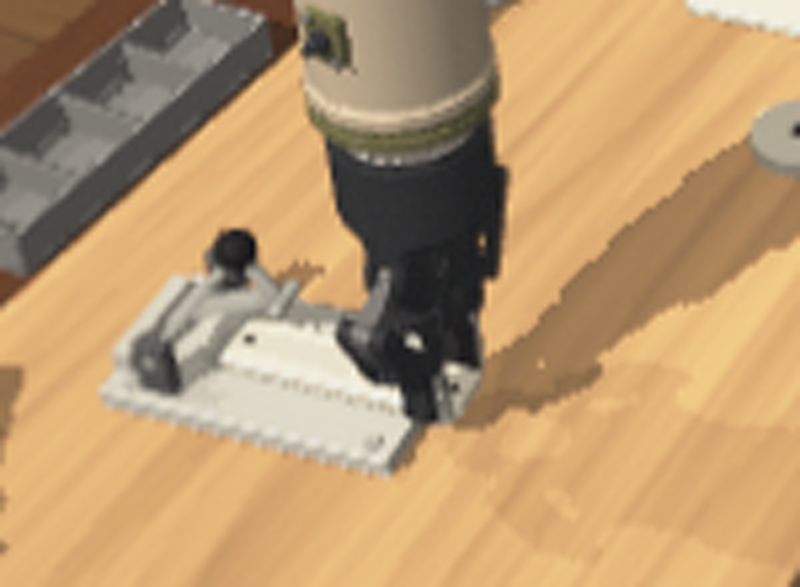

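The far end, with its hole at crop (250,340), is centred between the posts and about to pass under the pin. I continue the slide.

>>> arm_command([
  [[0.7,0.1,0,0,0,0],[1.4,0.15,0,0,0,0],[2.1,0.25,0,0,0,0],[2.7,0.3,0,0,0,0],[3.2,0.4,0,0,0,0],[3.7,0.45,0,0,0,0],[3.7,0.45,0,0,0,0],[3.7,0.45,-0.2,0,0,0],[3.7,0.45,-0.35,0,0,0],[3.7,0.45,-0.35,0,0,0]],
])

```text
clock: 13.7
position: [0.5767, 0.1353, 0.026]
ee_rot: [0.043, -0.706, 0.706, -0.043]
ft_force: [-1.7, -0.4, 3.6]
grip_width: 0.349
```

Run:
```python
from h import *
c=cap('side','s11');o,R=st()
cv2.imwrite('pics/s11c.png',cv2.resize(c['pixels'][210:320,80:230],(800,587),interpolation=cv2.INTER_CUBIC))
```

```text
t 13.75 tcp [0.5767 0.1353 0.026 ] J [-53.5   1.3  14. ] F [-1.18 -0.37  2.53] g 29.8
```

View pics/s11c.png

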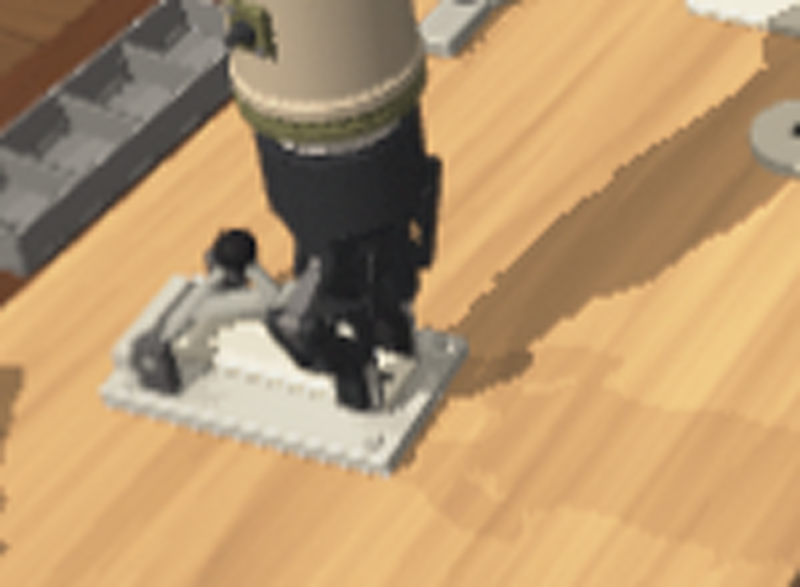

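>>> arm_command([
  [[0,0,0,0,0,0],[0,0,0,0,0,0],[0,0,0,0,0,0],[0,0,0,0,0,0],[0,0,0.5,0,0,0],[0,0,1.5,0,0,0],[-0.5,0,3,0,0,0],[-1.5,0,6,0,0,0],[-3,0,10,0,0,0],[-5,0,14,0,0,0],[-5,0,14,0,0,0]],
], claw=4.8)

```text
clock: 14.85
position: [0.5276, 0.1372, 0.1727]
ee_rot: [-0.04, 0.706, -0.706, 0.047]
ft_force: [1.0, -0.2, -0.1]
grip_width: 0.562
```

Run:
```python
from h import *
c=cap('side','s12');ct=cap('top','t12');o,R=st()
a=cv2.resize(c['pixels'][210:320,80:230],(545,400),interpolation=cv2.INTER_CUBIC)
b=cv2.resize(ct['pixels'][115:185,135:180],(257,400),interpolation=cv2.INTER_CUBIC)
cv2.imwrite('pics/c12.png',np.hstack([a,b])[:, :800])
P=cloud(c)
m=(c['pixels'].max(-1)<90)&(P[...,2]>.06)&(P[...,2]<.13)&(abs(P[...,0]-.65)<.06)&(abs(P[...,1]-.145)<.05)
nn,lab,s_,ce=cv2.connectedComponentsWithStats(m.astype(np.uint8))
for i in range(1,nn):
    if s_[i,4]>8: print(s_[i],ce[i].round(1),toJ(P[lab==i].mean(0)))
print(turn(R,YAW))
```

```text
t 14.95 tcp [0.5272 0.1354 0.1679] J [-102.7    7.4  155.9] F [ 0.61 -0.37 -0.13] g 48.0
[120 253   8   8  50] [123.6 256.6] [14.6  6.2 88.8]
[0.03376875 0.20484801 0.02393383]
```

View pics/c12.png

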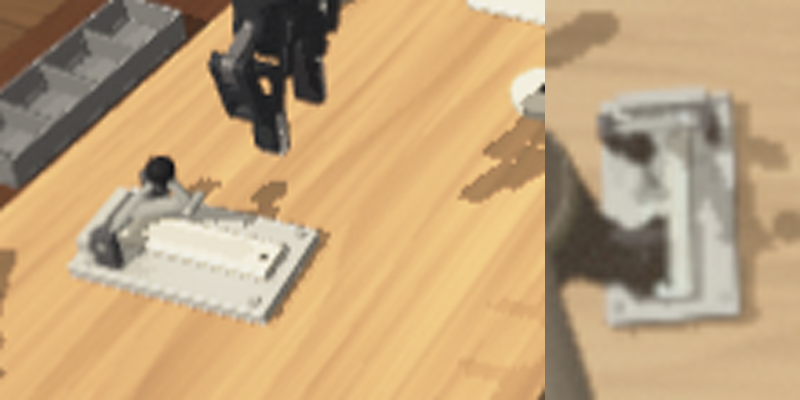

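Run:
```python
from h import *
c=dict(np.load('side.npz'));s=3.633
for X,Y in[(288,240),(271,277)]:
    print('near corners',toJ(world(c,80+(X+.5)/s-.5,210+(Y+.5)/s-.5,.032)))
for X,Y in[(324,233),(270,320)]:
    print('bed corners',toJ(world(c,80+(X+.5)/s-.5,210+(Y+.5)/s-.5,.024)))
print('hole',toJ(world(c,80+(265.5)/s-.5,210+(257.5)/s-.5,.032)))
P=cloud(c);Q=(P-JO)@RJ*1000
m=(Q[...,2]>17)&(Q[...,2]<24)&(abs(Q[...,1])<30)&(Q[...,0]<35)&(Q[...,0]>-80)
S=Q[m];print(m.sum(),S.min(0),S.max(0),np.percentile(S[:,0],[1,3,10]))
for lo in range(-60,40,15):
    k=S[(S[:,0]>lo)&(S[:,0]<lo+15)]
    if len(k)>4:print(lo,len(k),k[:,1].min().round(1),k[:,1].max().round(1),np.median(k[:,2]).round(1))
o,R=st();print(((knob(.67)+[0,0,.016]-o['position'])*100).round(2))
```

```text
near corners [-65.5 -20.2  20. ]
near corners [-71.1  17.6  20. ]
bed corners [-83.2 -42.4  12. ]
bed corners [-85.4  48.6  12. ]
hole [-57.6   0.8  20. ]
314 [-76.93518111 -15.28875354  17.03102358] [34.62203347 25.01542569 23.99312342] [-64.59879173 -63.71979766 -56.04120561]
-60 48 -15.3 18.1 19.6
-45 47 -14.2 19.8 19.5
-30 50 -14.6 19.2 19.8
-15 42 -12.9 17.2 20.0
0 45 -14.7 18.7 20.0
15 50 -14.3 19.7 19.4
30 13 -8.3 17.2 19.8
t 14.95 tcp [0.5272 0.1354 0.1679] J [-102.7    7.4  155.9] F [ 0.61 -0.37 -0.13] g 48.0
[12.04  0.73 -5.49]
```

The strip lies flat on the bed at about x 0 and y +1, with no visible yaw, and the clip still stands at q about 0.67. Next I shut the fingers and move over the knob.

>>> arm_command([
  [[0,0,0,0,0,0],[2,0.1,0,0,0,0],[5,0.3,0,0,0,0],[8,0.5,0,0,0,0],[11,0.7,-1,0,0,0],[12.2,0.9,-2.5,0,0,0],[12.2,0.9,-3.9,0,0,0],[12.2,0.9,-3.9,0,0,0],[12.2,0.9,-3.9,0,0,0]],
], claw=0, newtons=40)

```text
clock: 15.85
position: [0.6479, 0.1443, 0.1264]
ee_rot: [0.044, -0.706, 0.706, -0.043]
ft_force: [0.4, 0.2, 0.9]
grip_width: 0.003
```

Run:
```python
from h import *
c=cap('side','s13');o,R=st()
cv2.imwrite('pics/s13c.png',cv2.resize(c['pixels'][210:320,80:230],(800,587),interpolation=cv2.INTER_CUBIC))
JO[1]+=.001
for q in(.67,.55,.4,.25,.15,.08):print(q,((knob(q)+[.002,0,.011]-o['position'])*100).round(2))
```

```text
t 15.9 tcp [0.6484 0.1444 0.1273] J [ 18.7   1.6 115.3] F [0.31 0.1  1.  ] g -0.0
0.67 [ 0.12 -0.07 -1.92]
0.55 [-0.46 -0.14 -2.34]
0.4 [-1.12 -0.22 -2.97]
0.25 [-1.67 -0.29 -3.68]
0.15 [-1.98 -0.33 -4.2 ]
0.08 [-2.16 -0.35 -4.58]
```

View pics/s13c.png

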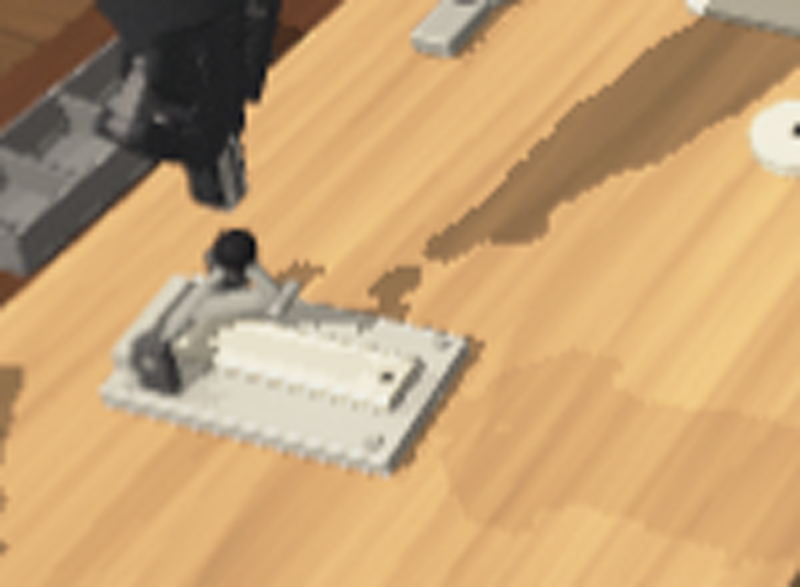

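The shut fingertips at crop (215,205) stand above the ball at (235,248). I push it down along its arc.

>>> arm_command([
  [[0.1,-0.1,-0.8,0,0,0],[0.1,-0.1,-1.5,0,0,0],[0.1,-0.1,-1.9,0,0,0],[-0.2,-0.1,-2.1,0,0,0],[-0.5,-0.1,-2.3,0,0,0],[-0.8,-0.2,-2.65,0,0,0],[-1.1,-0.2,-3.0,0,0,0],[-1.4,-0.2,-3.3,0,0,0],[-1.7,-0.3,-3.7,0,0,0],[-1.85,-0.3,-3.95,0,0,0],[-2.0,-0.3,-4.2,0,0,0],[-2.1,-0.3,-4.4,0,0,0],[-2.1,-0.3,-4.4,0,0,0]],
])

```text
clock: 17.2
position: [0.6277, 0.1413, 0.0824]
ee_rot: [0.043, -0.706, 0.706, -0.043]
ft_force: [-0.4, -0.7, 0.6]
grip_width: 0.001
```

Run:
```python
from h import *
c=cap('side','s14');o,R=st()
cv2.imwrite('pics/s14c.png',cv2.resize(c['pixels'][210:320,80:230],(800,587),interpolation=cv2.INTER_CUBIC))
```

```text
t 17.25 tcp [0.628  0.1412 0.0826] J [-1.9  1.  70.6] F [-0.07 -0.51 -0.43] g 0.4
```

View pics/s14c.png

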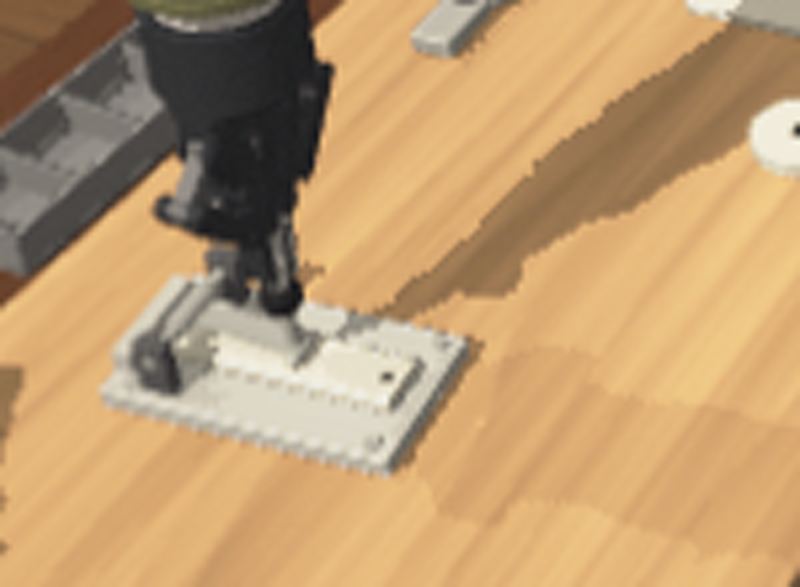

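The clip has come down, with the ball at (283,298), and there is no force yet. I press on until contact is felt.

>>> arm_command([
  [[-0.2,0,-0.1,0,0,0],[-0.3,0,-0.2,0,0,0],[-0.3,0,-0.3,0,0,0],[-0.3,0,-0.4,0,0,0],[-0.3,0,-0.4,0,0,0]],
])

```text
clock: 17.75
position: [0.626, 0.1414, 0.081]
ee_rot: [0.042, -0.706, 0.706, -0.044]
ft_force: [-2.1, -2.5, 15.2]
grip_width: -0.003
```

Run:
```python
from h import *
st()
```

```text
t 17.75 tcp [0.626  0.1414 0.081 ] J [-3.9  1.3 69. ] F [-2.06 -2.52 15.2 ] g -0.3
```

I feel 15 N with the ball top at jig z 69 mm, where about 69.5 mm is expected for q = 0.08, so the clip is seated on the strip. I retreat.

>>> arm_command([
  [[0,0,0.5,0,0,0],[0,0,2,0,0,0],[0,0,5,0,0,0],[0,0,9,0,0,0],[-4,-4,13,0,0,0],[-8,-9,16,0,0,0],[-12,-14,16,0,0,0],[-14,-19,16,0,0,0],[-14,-24,16,0,0,0],[-14,-24,16,0,0,0],[-14,-24,16,0,0,0],[-14,-24,16,0,0,0]],
])

```text
clock: 18.95
position: [0.4846, -0.0997, 0.2396]
ee_rot: [0.042, -0.706, 0.706, -0.042]
ft_force: [0.3, 0.6, -0.5]
grip_width: -0.002
```

Run:
```python
from h import *
c=cap('side','s15');ct=cap('top','t15');o,R=st()
a=cv2.resize(c['pixels'][210:320,80:230],(545,400),interpolation=cv2.INTER_CUBIC)
b=cv2.resize(ct['pixels'][115:185,135:180],(257,400),interpolation=cv2.INTER_CUBIC)
cv2.imwrite('pics/c15.png',np.hstack([a,b])[:, :800])
for n,cc in(('side',c),('top',ct)):
    P=cloud(cc);Q=(P-JO)@RJ*1000
    m=(cc['pixels'].max(-1)<90)&(Q[...,2]>40)&(Q[...,2]<100)&(abs(Q[...,0])<30)&(abs(Q[...,1])<25)
    if m.sum(): print(n,'knob',m.sum(),Q[m].mean(0).round(1),Q[m].max(0).round(1))
    m=(Q[...,2]>17)&(Q[...,2]<24)&(abs(Q[...,1])<25)&(Q[...,0]<-15)&(Q[...,0]>-78)
    S=Q[m]
    if len(S)>10:print(n,len(S),np.percentile(S,[2,50,98],axis=0).round(1).tolist(),'slope',np.polyfit(S[:,0],S[:,1],1)[0].round(3))
    hsv=cv2.cvtColor(cc['pixels'],cv2.COLOR_BGR2HSV)
print(world(c,80+(265.5)/3.633-.5,210,.032)[:0])
print([ (round(m['p'],2),m['bbox']) for m in manip.masks_of('top','long_spreader')])
```

```text
t 19.05 tcp [ 0.4852 -0.0975  0.2393] J [-172.8 -218.6  227.3] F [-0.08  0.46  0.1 ] g 0.4
side knob 49 [-7.2  6.1 64.2] [ 3.4 13.4 72.7]
side 166 [[-65.7, -12.9, 17.4], [-39.6, 3.5, 19.7], [-15.6, 18.5, 22.8]] slope -0.008
top knob 9 [-7.2 -1.7 67.7] [-2.5  2.8 72.6]
top 97 [[-70.4, -16.6, 17.3], [-40.6, -1.3, 20.0], [-15.8, 20.5, 23.7]] slope 0.028
[]
[(0.6, [248.8, 158.8, 258.4, 214.3])]
```

View pics/c15.png

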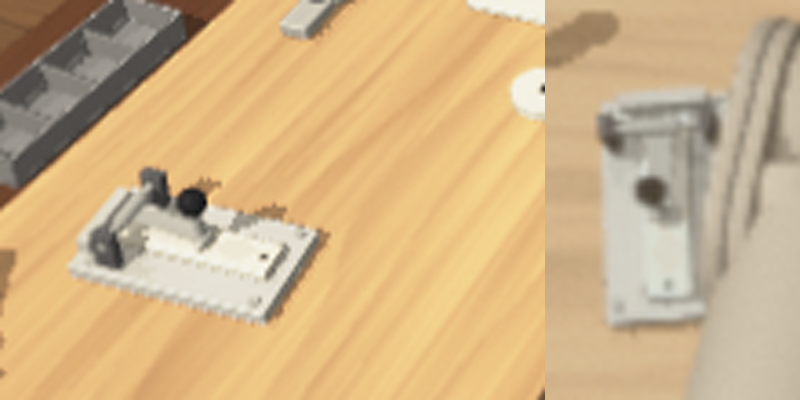

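Run:
```python
from h import *
print(manip.hand_in())
```

```text
the job is handed in; nothing more can be done
None
```

The short strip is clamped in the jig and the job is handed in at about 19 s of the 59 s; no verdict was reported.

**What I did:** I lifted the clip by its knob to about 0.67 rad (38°, a little short of the 45° asked), where it stayed. I gripped the 130 mm strip by its near end, slid it under the pin and released it on the bed. Then I pushed the clip down with shut fingers until I felt 15 N, and withdrew the arm.

**Last checks:**
- **Strip:** it lies flat at about jig x 0, so its far end is roughly 5 mm from the stop. It is within about 3 mm of the centre line and under 2° off lengthwise. It did not shift when the clip closed.
- **Clip:** the push ended with the ball top at jig z 69 mm, where about 69.5 mm is expected for the clip resting on a strip (0.08 rad). The pictures put the knob 1 to 2 mm higher, about 0.1 rad, still inside the limit.
- **Long strip:** the network found it in its old place in the top view, with a score of 0.6. I did not measure it beyond that.

The two cameras disagreed by 2 to 5 mm sideways, more than their stated 2 mm calibration but inside the tolerances.

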